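# Gauge the mended puppet rod

## Robot

A 6-joint arm with a two-finger parallel gripper is mounted at the origin on the work surface. World frame = base frame: x ahead of the robot, y to its left, z up, the work surface at z = 0. Lengths are in mm, angles in rad, forces in N, time in s.
With the tool pointing down it reaches from about 300 to 850 mm from the base axis. Payload 4.2 kg.
Tool frame: the origin (TCP) lies on the front face of the gripper's body, between the roots of the fingers; the fingertips stand 78 mm ahead of it and the grasp point (between the pads) lies 60 mm ahead of it (r.grasp_offset is the distance from the TCP to the grasp point, in mm); x points along the fingers, y is the direction in which the jaws open and shut, and the axes are right-handed (so a half turn about x gives the same grasp; the last joint's range is limited). The gripper opens to 91 mm and grips with 3 to 60 N. Pads are 32 mm wide; open, the fingers measure 118 mm over their backs; the gripper's body (76 mm by 178 mm) begins 60 mm behind the grasp point.
Start: joints at [1.13, 0.32, 1.565, -0, 1.257, -0.02], TCP at [234.883, 524.847, 292.276] pointing down, gripper open.
Joint ranges: [-3.11, 3.11], [-0.84, 2.01], [0.21, 2.61], [-1.34, 4.49], [0.05, 2.63], [-2.56, 2.56]. Speed limits (rad/s): [2.57, 2.57, 3.14, 3.14, 3.14, 3.14].

## Interface

Orientations are given as a unit quaternion [x, y, z, w].
In Python, from cell import r, eyes, find_in, masks_of gives the robot as it stands.
- The arm moves only by the tool jog_arm, never from a script. Its argument "plan" is a list of rows, each an object with "xyz": the shift along the world's x, y, z in mm, a list of three; "dr": the turn, a rotation vector about the world's x, y, z in rad, a list of three; "grip": the finger opening in mm, from 0 to 91.2. In form: [{"xyz": [tx, ty, tz], "dr": [wx, wy, wz], "grip": grip}, ...]. A call has 1 to 20 rows; each row shifts and turns the commanded pose from where the row before left it; what a row does not reach is not made up. A row lasts 1/12 s, in which the tool goes at most 41.7 mm and 7.16 degrees, less where a joint would pass 70% of its speed; a pose out of reach is approached as far as the arm can. A call with a gripper value outside its range is refused whole. The fingers move at their own pace and stop on an object; the grip force is fixed at half the most. Time passes only in rows, so rows that do not move let the fingers close. It gives the time, the measured TCP pose, the force and the opening at its end, in the units of the state.
- r.sense(): the state, without advancing time (a new reading comes with each control period).
- eyes.get_image(name): name is "scene" or "side" or "wrist"; returns the picture (420x560x3 uint8, blue, green, red); there is no depth.
- eyes.camera_info(name): a dict with "fx", "fy", "cx", "cy" (pixels), "extrinsics" (4x4, takes a point from world to camera coordinates). Camera axes: x right, y down, z forward; pixel columns grow to the right and rows downward; lengths in mm; the calibration is good to about 2 mm. The wrist camera is an equidistant fisheye: a pixel r from the principal point sees the ray r / f radians off the axis. A picture is of the moment at which its call begins: read the wrist's pose just before it. camera_info takes no time and is no camera call; for the wrist camera it gives the pose at the moment of the call.
- r.close_job(): hands the job in, once; it reports no verdict.
Trained networks look in the newest picture that a camera, given by its name, has taken for a name from the list of things; names that differ only in an ending like _2 or _b are one class to them, and where a whole thing is asked for, a point or a joint stands for the part that bears it (a point fixed in the world has none). Each returns a list of dicts, best first, with "conf" (0 to 1); they miss things now and then, are a little off and sometimes report something else, mostly with a low value. They report only what shows in the picture. A call takes as long as a camera call. They do not tell look-alikes from the thing itself.
- find_in(query, camera): "rect" ([left, top, right, bottom] in pixels, round what is visible of it).
- masks_of(query, camera): "pixels" (420x560 bool, what is visible of it) and "rect" ([left, top, right, bottom] in pixels, round what is visible of it).
The state is a dict: "time": time; "q": joint angles; "joint_velocities": joint speeds; "joint_torque": joint torques, N m; "tcp_pos": TCP position; "tool_rot": TCP orientation; "ft_force": force on the tool from outside, world axes, zero at the start; "moment": the same for the moment, N m; "width": finger opening in mm.
Only numpy, scipy, OpenCV 4.12 (cv2) and the standard library are available. Lean on these libraries where they do the work, as an engineer would, in place of code of your own. Each camera call takes 0.05 s, during which the arm holds its last target. There are 200 camera calls.

## Task

The six bushes of the gauge plate were put back unmarked and only one of them is bored wide enough for the mended puppet rod that stands in the brass-banded cup. Take the rod by its handle, step it along the holes, pressing gently (never over 20 N on its shaft or collar), until one passes it cleanly; leave it there upright, fully home with its brass collar down on the plate, and let go. Do not disturb the kettle, limewood hand, drawer pull or teacup.

Things in the scene. Friction and masses are not known exactly. Their poses are not given: they have to be found in the camera images.
- gauge: Fixed gauge: aluminium plate 64 (its x) by 206 (its y) by 6 mm on two wooden end legs, upper face 75 mm above the slab, open below. Six vertical through holes in a row along its y, 32 mm apart, a red stripe at the +y end. Origin on the slab under the row's middle, z up. It does not yield.
- hole1 (a point): Centre of the mouth, level with the plate's upper face, of hole 1 in the row, next to the red stripe; z up. All six mouths are alike: 18.2 mm wide with a 1 mm chamfer, 6 mm deep. Under each sits a 10 mm thick dark steel bush with its own bore; the bushes are in a new order each time. One bore (18.6 mm) lets the rod through, the other five (15 mm) stop its foot 6 to 7 mm down.
- hole2 (a point): Centre of the mouth, level with the plate's upper face, of hole 2 in the row; z up.
- hole3 (a point): Centre of the mouth, level with the plate's upper face, of hole 3 in the row; z up.
- hole4 (a point): Centre of the mouth, level with the plate's upper face, of hole 4 in the row; z up.
- hole5 (a point): Centre of the mouth, level with the plate's upper face, of hole 5 in the row; z up.
- hole6 (a point): Centre of the mouth, level with the plate's upper face, of hole 6 in the row, farthest from the red stripe; z up.
- rod_grip (a point): Centre of the handle of the loose, straight puppet rod; z up along the rod. From the top: dark red round handle 24 mm thick, 50 mm long; brass collar 32 mm wide, 6 mm thick; pale round shaft 17 mm thick, 50 mm long, foot chamfered 1 mm. Collar underside 31 mm, foot 81 mm below this point when unpressed. 0.06 to 0.13 kg. At the start it stands in the cup.
- rod_shaft: The rod's pale shaft with the brass collar. Origin at the centre of its foot, z up towards the handle. The handle is cushioned: pressed down, the shaft yields straight up into it against a spring of 2.5 N per mm, 6 mm at most (15 N), beyond which it is rigid; unloaded it springs back.
- cup: Fixed cup the rod stands in at the start: wooden block 56 mm square with a brass band on a 70 mm foot board, top face 70 mm above the slab, with a 26 mm bore 64 mm deep. The rod stands in it loosely, collar on the top face. Origin under its centre, z up.
- kettle: Loose copper kettle prop, 104 mm wide, 130 mm high over the handle, spout to its +y; origin under its centre. Leave alone.
- limewood_hand: Loose pale carved puppet hand lying flat, about 115 by 65 mm, 18 mm high, fingers to its +x; origin under the palm. Leave alone.
- drawer_pull: Loose brass drawer pull, a bow 102 mm long along its y, 31 mm high; origin under its middle. Leave alone.
- teacup: Loose white ceramic doll teacup, 60 mm wide, 42 mm high, handle to its +y; origin under its centre. Leave alone.
There are look-alikes about, which are no part of the job. Leave any orange or pink look-alike of the part that bears rod_grip alone.

How it is judged:
By the outcome, as a careful person would: the job done as asked, in the order asked, and still so for the second after the job is handed in, with the robot touching nothing.
It also fails if it takes over 72 s, if anything falls off the work surface, if the arm or the gripper's body presses on something with over 40 N, if the wrist force passes 120 N, or if a joint passes its speed limit or range.

## Working session

There is one attempt and no reset: what is moved stays moved. The work goes in short steps, Python scripts to look and compute and a tool call to move; the robot and the scene stay as the last step left them, time stands still between calls to the robot, and variables do not carry over. Pictures are saved under pics/ and viewed, about 8 in all and at most 12, crops included, and the job is handed in when it is done.

Besides the shell and the picture viewer there is one more tool, called by a JSON object that holds its "method" and its "body". jog_arm: Moves the arm, as the interface text tells. Its arguments: {"type":"object","properties":{"plan":{"type":"array"}},"required":["plan"]}

```bash
ls; mkdir -p pics
python3 - <<'E'
from cell import r,eyes,find_in,masks_of
import cv2,numpy as np
ims=[eyes.get_image(n) for n in("scene","side")]
for n in("scene","side"):
    for q in("rod_grip","rod_shaft","cup","gauge","kettle","limewood_hand","drawer_pull","teacup"):
        print(n,q,[(round(d['conf'],2),np.round(d['rect']).astype(int).tolist()) for d in find_in(q,n)[:4]])
    c=eyes.camera_info(n);print(c['fx'],c['cx'],c['cy'],np.round(c['extrinsics'],3).tolist())
cv2.imwrite('pics/scene.png',ims[0]);cv2.imwrite('pics/side.png',ims[1])
s=r.sense();print(s['time'],s['tcp_pos'],s['tool_rot'],s['width'])
E
```

```text
pics
scene rod_grip [(0.8, [411, 252, 432, 274]), (0.68, [360, 263, 375, 287]), (0.65, [381, 234, 396, 256]), (0.65, [393, 211, 409, 240])]
scene rod_shaft [(0.59, [415, 265, 422, 272]), (0.56, [362, 278, 375, 290]), (0.54, [397, 231, 401, 238]), (0.47, [380, 248, 390, 251])]
scene cup [(0.85, [361, 237, 397, 277])]
scene gauge [(0.56, [207, 198, 290, 251]), (0.32, [381, 245, 390, 252])]
scene kettle [(0.93, [158, 144, 204, 188]), (0.72, [207, 197, 292, 251])]
scene limewood_hand [(0.86, [301, 193, 332, 219])]
scene drawer_pull [(0.78, [366, 334, 402, 368])]
scene teacup [(0.94, [178, 235, 215, 263])]
389.5917633280623 279.33864769643003 212.43772022905483 [[-0.441, 0.897, 0.013, 276.903], [0.719, 0.362, -0.594, -304.135], [-0.538, -0.253, -0.804, 1381.407], [0.0, 0.0, 0.0, 1.0]]
side rod_grip [(0.77, [200, 117, 210, 140]), (0.74, [177, 137, 190, 172]), (0.72, [209, 125, 226, 148]), (0.72, [226, 105, 236, 143])]
side rod_shaft [(0.71, [250, 144, 263, 162]), (0.52, [200, 129, 213, 145]), (0.5, [226, 128, 235, 143])]
side cup [(0.77, [208, 139, 235, 174])]
side gauge [(0.92, [268, 203, 371, 314]), (0.54, [315, 365, 416, 420])]
side kettle [(0.61, [316, 363, 415, 420])]
side limewood_hand [(0.92, [193, 225, 247, 252])]
side drawer_pull [(0.28, [370, 253, 418, 287])]
side teacup [(0.79, [365, 250, 418, 286])]
402.07531478067114 280.3084800196375 207.93604731576775 [[0.896, -0.444, 0.018, -486.025], [-0.312, -0.656, -0.687, 198.62], [0.317, 0.61, -0.726, 745.951], [0.0, 0.0, 0.0, 1.0]]
0.9 [234.87917133 524.84985586 292.27922047] [ 0.1477007   0.69149466 -0.14763317  0.69153748] 91.46107583236387
```

Run:
```python
import cv2,numpy as np
a=cv2.imread('pics/scene.png');b=cv2.imread('pics/side.png')
cv2.imwrite('pics/v1.png',cv2.resize(a[130:380,140:450],(800,600*250*310//(310*250)),interpolation=cv2.INTER_CUBIC))
cv2.imwrite('pics/v2.png',cv2.resize(b[90:330,160:440],None,fx=2.5,fy=2.5,interpolation=cv2.INTER_CUBIC))
```

```text
(no output)
```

View pics/v1.png

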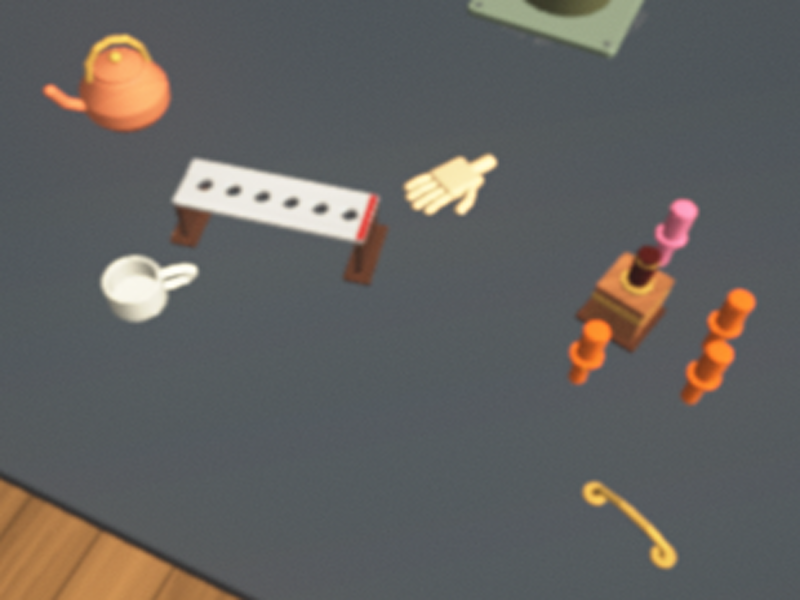

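View pics/v2.png

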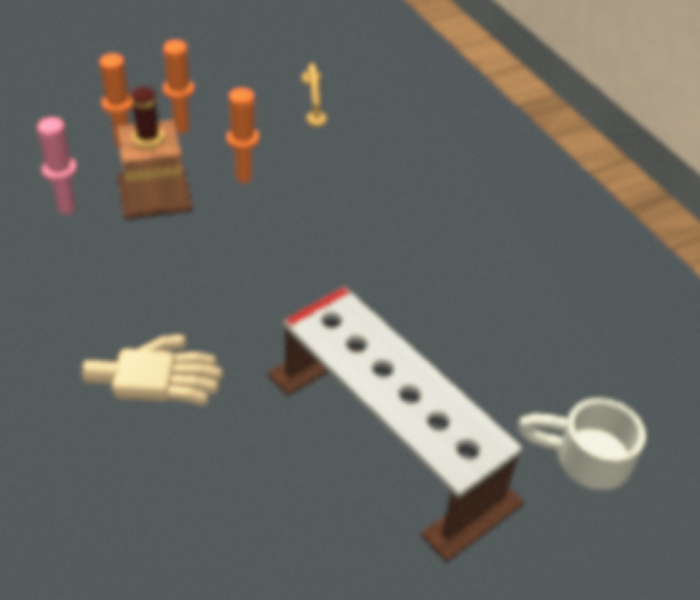

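```bash
cat > h.py <<'E'
from cell import r,eyes,find_in,masks_of
import cv2,numpy as np
def ray(n,p,c=None):
    c=c or eyes.camera_info(n);E=np.array(c['extrinsics']);R,t=E[:3,:3],E[:3,3]
    u=np.array([(p[0]-c['cx'])/c['fx'],(p[1]-c['cy'])/c['fy']])
    if n=='wrist':
        th=np.linalg.norm(u);d=np.r_[u/max(th,1e-9)*np.sin(th),np.cos(th)]
    else: d=np.r_[u,1.]
    d=R.T@d;return -R.T@t,d/np.linalg.norm(d)
def tri(rays):
    A=sum(np.eye(3)-np.outer(d,d) for o,d in rays);b=sum((np.eye(3)-np.outer(d,d))@o for o,d in rays)
    X=np.linalg.solve(A,b);return X,[round(np.linalg.norm((np.eye(3)-np.outer(d,d))@(X-o)),1) for o,d in rays]
def onz(ry,z): o,d=ry;return o+d*(z-o[2])/d[2]
E
python3 - <<'E'
from h import *
S=lambda x,y:ray('scene',(140+x*310/800,130+y*250/600))
D=lambda x,y:ray('side',(160+x/2.5,90+y/2.5))
for n,a,b in [('h1',(350,214),(331,320)),('h6',(205,185),(468,449)),('h3',(291,202),(383,369)),('rodtop',(650,256),(143,95)),('rodcollar',(637,284),(148,138)),
 ('pinktop',(684,208),(50,125)),('or L top',(598,330),(241,95)),('orR top',(741,298),(111,62)),('orR2 top',(719,350),(175,47)),('hand',(452,183),(143,372)),('cupbase',(645,340),(155,213))]:
    X,e=tri([S(*a),D(*b)]);print(n,np.round(X,1),e)
E
```

```text
h1 [538.  -58.3  71.7] [np.float64(2.0), np.float64(2.0)]
h6 [ 570.3 -215.3   70.9] [np.float64(2.1), np.float64(2.1)]
h3 [ 550.9 -121.7   71.3] [np.float64(2.3), np.float64(2.3)]
rodtop [488.  237.3 120.1] [np.float64(2.1), np.float64(2.1)]
rodcollar [488.9 238.2  67.5] [np.float64(1.4), np.float64(1.4)]
pinktop [398.9 251.4 103.3] [np.float64(1.6), np.float64(1.6)]
or L top [582.  219.9 103. ] [np.float64(2.0), np.float64(2.0)]
orR top [485.6 330.1 102. ] [np.float64(2.3), np.float64(2.3)]
orR2 top [554.1 325.9 103.5] [np.float64(2.1), np.float64(2.1)]
hand [395.5   7.2   3.8] [np.float64(2.3), np.float64(2.3)]
cupbase [487.5 266.3 -48.2] [np.float64(10.6), np.float64(10.6)]
```

Run:
```python
from h import *
from scipy.spatial.transform import Rotation as R
s=r.sense();print(R.from_quat(s['tool_rot']).as_matrix().round(3))
c=eyes.camera_info('wrist');E=np.array(c['extrinsics']);print({k:c[k] for k in('fx','fy','cx','cy')});print((-E[:3,:3].T@E[:3,3]).round(1),E[:3,:3].round(2))
```

```text
[[ 0.     0.408  0.913]
 [ 0.     0.913 -0.408]
 [-1.     0.     0.   ]]
{'fx': 325.19226210127806, 'fy': 325.19226210127806, 'cx': 278.8492985169483, 'cy': 202.88263131441244}
[166.5 555.  385.2] [[ 0.41  0.91  0.  ]
 [ 0.88 -0.39  0.27]
 [ 0.24 -0.11 -0.96]]
```

{"method": "jog_arm", "body": {"plan": [{"xyz":[25,-29,0],"dr":[0,0,0],"grip":91},{"xyz":[25,-29,0],"dr":[0,0,0],"grip":91},{"xyz":[25,-29,0],"dr":[0,0,0],"grip":91},{"xyz":[25,-29,0],"dr":[0,0,0],"grip":91},{"xyz":[25,-29,0],"dr":[0,0,0],"grip":91},{"xyz":[25,-29,0],"dr":[0,0,0],"grip":91},{"xyz":[25,-29,0],"dr":[0,0,0],"grip":91},{"xyz":[25,-29,0],"dr":[0,0,0],"grip":91},{"xyz":[25,-29,0],"dr":[0,0,0],"grip":91},{"xyz":[28,-27,0],"dr":[0,0,0],"grip":91},{"xyz":[0,0,0],"dr":[0,0,0],"grip":91},{"xyz":[0,0,0],"dr":[0,0,0],"grip":91}]}}

```text
time: 1.9
tcp_pos: [489.0, 235.5, 292.1]
tool_rot: [0.149, 0.691, -0.149, 0.691]
ft_force: [0.3, -0.3, 0.2]
width: 90.9
```

Run:
```python
from h import *
im=eyes.get_image('wrist');cv2.imwrite('pics/w1.png',im)
for q in('rod_grip','cup'):
  for d in masks_of(q,'wrist')[:5]:
    ys,xs=np.nonzero(d['pixels']);print(q,round(d['conf'],2),np.round(d['rect']).tolist(),xs.mean().round(1),ys.mean().round(1),im[d['pixels']].mean(0).round())
cv2.imwrite('pics/v3.png',cv2.resize(im,(800,600)))
```

```text
rod_grip 0.76 [240.0, 90.0, 277.0, 120.0] 255.4 102.7 [222. 204. 254.]
rod_grip 0.63 [262.0, 175.0, 292.0, 219.0] 278.2 196.7 [ 91. 125. 183.]
rod_grip 0.62 [346.0, 137.0, 389.0, 169.0] 365.9 152.7 [ 96. 168. 235.]
rod_grip 0.61 [284.0, 244.0, 313.0, 275.0] 299.0 261.4 [ 88. 153. 229.]
rod_grip 0.6 [362.0, 190.0, 407.0, 236.0] 383.6 212.6 [ 87. 155. 224.]
cup 0.72 [246.0, 142.0, 309.0, 223.0] 278.3 177.4 [121. 165. 219.]
```

View pics/v3.png

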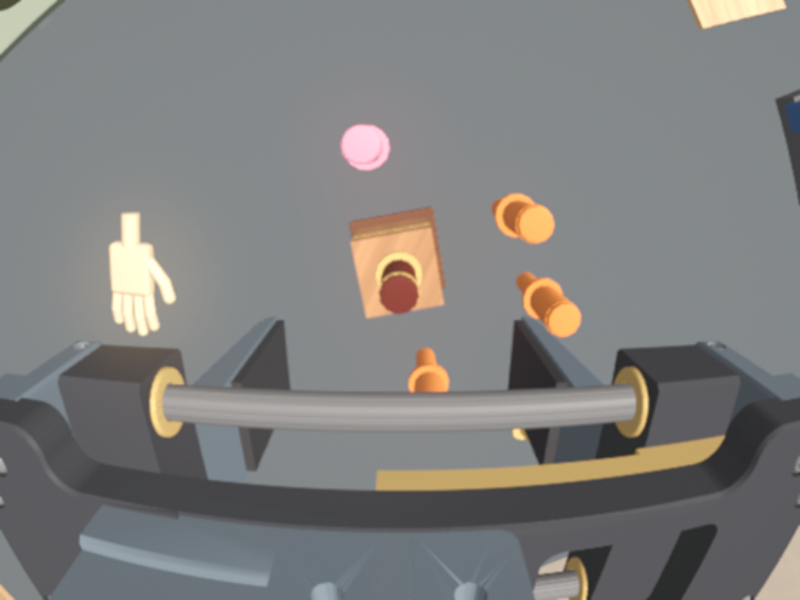

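Run:
```python
from h import *
print(onz(ray('wrist',(279.3,206.0)),126).round(1), onz(ray('wrist',(279.3,191.5)),76).round(1))
```

```text
[487.  237.6 126. ] [486.7 237.8  76. ]
```

{"method": "jog_arm", "body": {"plan": [{"xyz":[-2,2,-20],"dr":[0,0,0],"grip":65},{"xyz":[0,0,-20],"dr":[0,0,0],"grip":65},{"xyz":[0,0,-20],"dr":[0,0,0],"grip":65},{"xyz":[0,0,-20],"dr":[0,0,0],"grip":65},{"xyz":[0,0,-20],"dr":[0,0,0],"grip":65},{"xyz":[0,0,-15],"dr":[0,0,0],"grip":65},{"xyz":[0,0,-15],"dr":[0,0,0],"grip":65},{"xyz":[0,0,0],"dr":[0,0,0],"grip":20},{"xyz":[0,0,0],"dr":[0,0,0],"grip":20},{"xyz":[0,0,0],"dr":[0,0,0],"grip":20},{"xyz":[0,0,0],"dr":[0,0,0],"grip":20},{"xyz":[0,0,0],"dr":[0,0,0],"grip":20},{"xyz":[0,0,0],"dr":[0,0,0],"grip":20}]}}

```text
time: 3.13
tcp_pos: [486.1, 239.1, 163.1]
tool_rot: [0.148, 0.691, -0.147, 0.692]
ft_force: [0.0, -1.0, 0.4]
width: 28.0
```

{"method": "jog_arm", "body": {"plan": [{"xyz":[0,0,0],"dr":[0,0,0],"grip":20},{"xyz":[0,0,0],"dr":[0,0,0],"grip":20},{"xyz":[0,0,0],"dr":[0,0,0],"grip":20}]}}

```text
time: 3.38
tcp_pos: [486.0, 238.8, 162.6]
tool_rot: [0.148, 0.691, -0.148, 0.692]
ft_force: [-1.0, -0.4, 0.6]
width: 23.7
```

{"method": "jog_arm", "body": {"plan": [{"xyz":[0,0,15],"dr":[0,0,0],"grip":20},{"xyz":[0,0,25],"dr":[0,0,0],"grip":20},{"xyz":[0,0,30],"dr":[0,0,0],"grip":20},{"xyz":[0,0,25],"dr":[0,0,0],"grip":20},{"xyz":[5,-25,5],"dr":[0,0,0],"grip":20},{"xyz":[5,-30,0],"dr":[0,0,0],"grip":20},{"xyz":[5,-30,0],"dr":[0,0,0],"grip":20},{"xyz":[5,-30,0],"dr":[0,0,0],"grip":20},{"xyz":[5,-30,0],"dr":[0,0,0],"grip":20},{"xyz":[5,-30,0],"dr":[0,0,0],"grip":20},{"xyz":[5,-30,0],"dr":[0,0,0],"grip":20},{"xyz":[5,-30,0],"dr":[0,0,0],"grip":20},{"xyz":[5,-30,0],"dr":[0,0,0],"grip":20},{"xyz":[7,-32,0],"dr":[0,0,0],"grip":20},{"xyz":[0,0,0],"dr":[0,0,0],"grip":20},{"xyz":[0,0,0],"dr":[0,0,0],"grip":20},{"xyz":[0,0,0],"dr":[0,0,0],"grip":20}]}}

```text
time: 4.8
tcp_pos: [537.5, -57.9, 261.9]
tool_rot: [0.148, 0.692, -0.148, 0.691]
ft_force: [-0.5, 0.9, -0.6]
width: 23.8
```

Run:
```python
from h import *
print(r.sense()['tcp_pos'],r.sense()['ft_force'])
im=eyes.get_image('wrist');cv2.imwrite('pics/w2.png',im)
c=eyes.camera_info('wrist');import pickle;pickle.dump(c,open('c2.pkl','wb'))
cv2.imwrite('pics/v4.png',cv2.resize(im,(800,600),interpolation=cv2.INTER_CUBIC))
```

```text
[537.54970564 -57.86502138 261.92354649] [-0.45450129  0.90939628 -0.60631736]
```

View pics/v4.png

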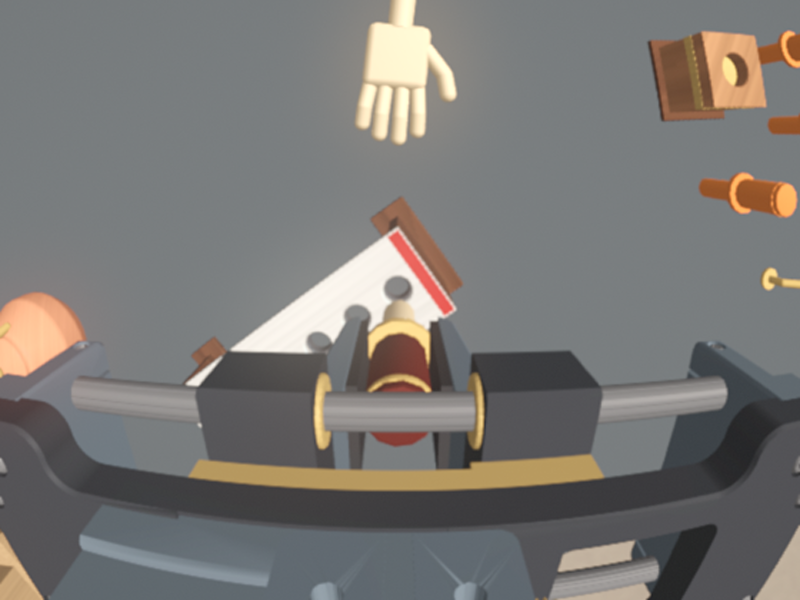

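Run:
```python
from h import *
import pickle
c=pickle.load(open('c2.pkl','rb'));im=cv2.imread('pics/w2.png');g=cv2.cvtColor(im,cv2.COLOR_BGR2GRAY)
m=((g<185)&(g>0)).astype(np.uint8);n,l,st,ce=cv2.connectedComponentsWithStats(m[150:260,150:330])
for i in range(n):
    if 50<st[i,4]<1500:
        p=ce[i]+[150,150];print(st[i],p.round(1),onz(ray('wrist',p,c),75).round(1))
cv2.imwrite('pics/v5.png',cv2.resize(im[155:265,190:330],None,fx=5.5,fy=5.4,interpolation=cv2.INTER_CUBIC))
```

```text
(no output)
```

View pics/v5.png

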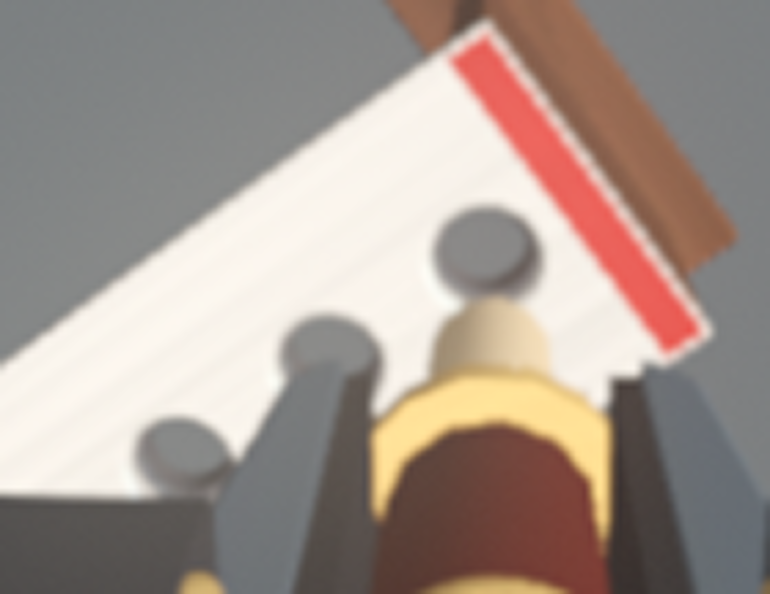

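Run:
```python
from h import *
import pickle
c=pickle.load(open('c2.pkl','rb'))
for n,p in dict(h1=(278.7,201.7),h2=(250.2,221.5),h3=(223.5,239.6),cA=(278.5,158.3),cB=(319.6,216.1)).items(): print(n,onz(ray('wrist',p,c),75).round(1))
print('foot far edge',onz(ray('wrist',(279.1,210),c),119.3).round(1))
print('rod collar',onz(ray('wrist',(190+491/5.5,155+367/5.4),c),174).round(1))
# project helper: expected foot far edge
E=np.array(c['extrinsics'])
def proj(X):
    x=E[:3,:3]@X+E[:3,3];th=np.arctan2(np.hypot(x[0],x[1]),x[2]);u=x[:2]/np.hypot(x[0],x[1])*th*c['fx'];return u+[c['cx'],c['cy']]
d=np.array([-.913,.408,0])
print(proj(np.array([537.5,-57.9,119.3])+8*d),proj(np.array([537.5,-57.9,175.3])+16*d))
```

```text
h1 [538.9 -58.6  75. ]
h2 [545.4 -89.9  75. ]
h3 [ 551.4 -120.7   75. ]
cA [503.3 -42.8  75. ]
cB [566.5 -30.2  75. ]
foot far edge [534.  -56.  119.3]
rod collar [526.3 -52.5 174. ]
[278.71252059 204.92709244] [278.69840656 217.94266665]
```

{"method": "jog_arm", "body": {"plan": [{"xyz":[-2.4,0.7,-10],"dr":[0,0,0],"grip":20},{"xyz":[0,0,-15],"dr":[0,0,0],"grip":20},{"xyz":[0,0,-12],"dr":[0,0,0],"grip":20},{"xyz":[0,0,0],"dr":[0,0,0],"grip":20},{"xyz":[0,0,0],"dr":[0,0,0],"grip":20}]}}

```text
time: 5.27
tcp_pos: [535.1, -56.3, 225.0]
tool_rot: [0.147, 0.692, -0.147, 0.691]
ft_force: [-0.2, -0.9, -1.2]
width: 23.1
```

Run:
```python
from h import *
import pickle
s=r.sense();print(s['tcp_pos'],s['ft_force'])
im=eyes.get_image('wrist');side=eyes.get_image('side');cv2.imwrite('pics/w3.png',im);pickle.dump(eyes.camera_info('wrist'),open('c3.pkl','wb'))
a=cv2.resize(im[165:275,190:330],None,fx=5.5,fy=5.4,interpolation=cv2.INTER_CUBIC)
cv2.imwrite('pics/v6.png',a);cv2.imwrite('pics/side2.png',side)
```

```text
[535.10459035 -56.28983041 225.00174671] [-0.23202356 -0.8623721  -1.21209541]
```

View pics/v6.png

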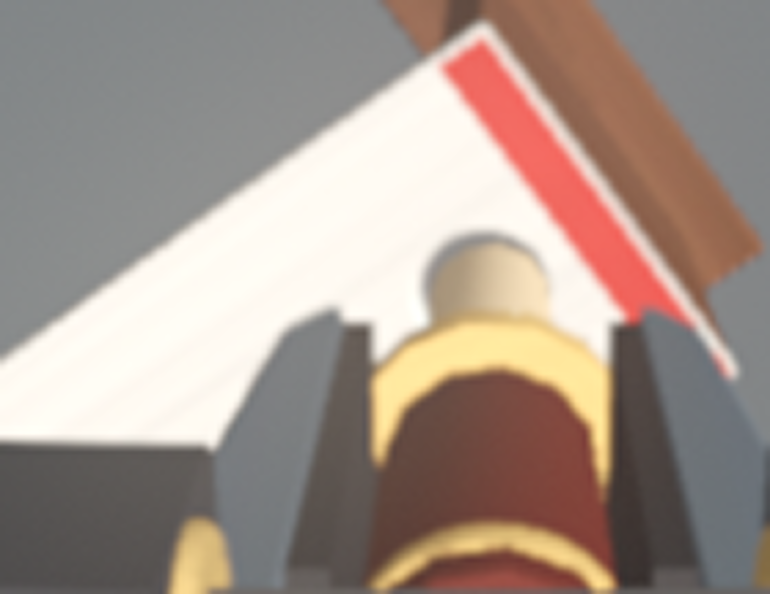

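Run:
```python
from h import *
import pickle
c=pickle.load(open('c3.pkl','rb'));im=cv2.imread('pics/w3.png')
P=lambda x,y:(190+(x+.5)/5.5-.5,165+(y+.5)/5.4-.5)
d=np.array([.913,-.408,0]);j=np.array([.408,.913,0])
F=onz(ray('wrist',P(490,239),c),82.4);H=onz(ray('wrist',P(487,231),c),75)
print('foot far',F,'hole far',H)
print('foot c',F+7.7*d,'hole c',H+10.1*d, H+9.1*d)
L=onz(ray('wrist',P(425,285),c),75);print('hole left edge along jaw',L@j,'shaft L/R',[onz(ray('wrist',P(x,290),c),85)@j for x in(430,550)])
g=cv2.cvtColor(im,cv2.COLOR_BGR2GRAY)
print(im[202:222,279].tolist());print(g[216,262:296],g[219,262:296])
```

```text
foot far [531.93666109 -55.55287057  82.4       ] hole far [532.67880975 -56.35098325  75.        ]
foot c [538.96676109 -58.69447057  82.4       ] hole c [541.90010975 -60.47178325  75.        ] [540.98710975 -60.06378325  75.        ]
hole left edge along jaw 156.984165703685 shaft L/R [np.float64(158.04685664838235), np.float64(174.5785822561167)]
[[239, 247, 253], [240, 248, 254], [241, 249, 255], [242, 250, 255], [239, 247, 252], [213, 221, 227], [168, 173, 178], [145, 153, 160], [150, 173, 191], [156, 188, 209], [158, 191, 213], [158, 191, 212], [158, 191, 213], [159, 192, 214], [160, 193, 214], [160, 193, 215], [161, 194, 216], [161, 195, 216], [162, 196, 217], [159, 194, 216]]
[251 251 252 249 221 175 148 146 151 152 154 156 160 166 174 182 189 196
 202 207 212 217 221 224 227 228 223 226 238 246 246 246 247 248] [251 251 253 250 222 178 152 151 152 153 154 158 163 169 176 184 191 197
 203 208 213 218 221 224 227 229 229 227 238 247 248 249 249 249]
```

{"method": "jog_arm", "body": {"plan": [{"xyz":[1.7,-1.4,0],"dr":[0,0,0],"grip":20},{"xyz":[0,0,-2],"dr":[0,0,0],"grip":20},{"xyz":[0,0,-2],"dr":[0,0,0],"grip":20},{"xyz":[0,0,-2],"dr":[0,0,0],"grip":20},{"xyz":[0,0,-2],"dr":[0,0,0],"grip":20},{"xyz":[0,0,-1],"dr":[0,0,0],"grip":20},{"xyz":[0,0,-1],"dr":[0,0,0],"grip":20},{"xyz":[0,0,0],"dr":[0,0,0],"grip":20}]}}

```text
time: 6.03
tcp_pos: [537.3, -58.9, 215.7]
tool_rot: [0.148, 0.691, -0.148, 0.692]
ft_force: [-1.6, -0.3, 4.3]
width: 23.4
```

Run:
```python
from h import *
s=r.sense();print(s['tcp_pos'],s['ft_force'])
im=eyes.get_image('wrist');cv2.imwrite('pics/w4.png',im)
s=r.sense();print(s['tcp_pos'],s['ft_force'])
a=cv2.resize(im[190:240,250:310],None,fx=10,fy=10,interpolation=cv2.INTER_CUBIC)
cv2.imwrite('pics/v7.png',a)
```

```text
[537.27960607 -58.91052099 215.7288922 ] [-1.64618566 -0.2703222   4.2754339 ]
[537.27070443 -58.90961104 215.77581367] [-0.47386509 -0.35771235  4.90590885]
```

View pics/v7.png

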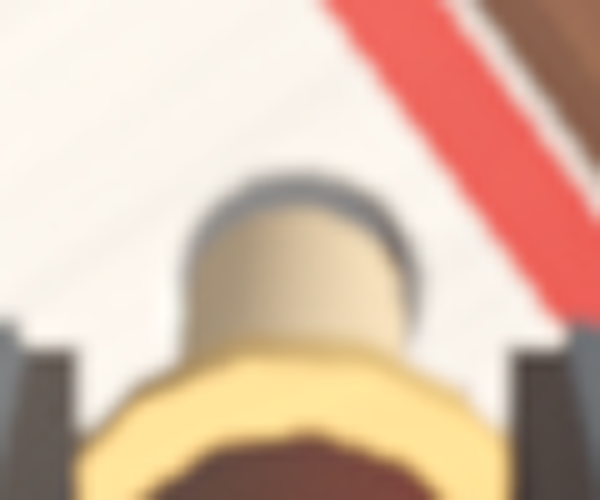

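{"method": "jog_arm", "body": {"plan": [{"xyz":[-0.4,0.3,0],"dr":[0,0,0],"grip":20},{"xyz":[-0.4,0.3,0],"dr":[0,0,0],"grip":20},{"xyz":[0,0,0],"dr":[0,0,0],"grip":20}]}}

```text
time: 6.33
tcp_pos: [536.1, -58.1, 214.8]
tool_rot: [0.148, 0.692, -0.148, 0.691]
ft_force: [0.7, 0.1, -1.1]
width: 23.4
```

{"method": "jog_arm", "body": {"plan": [{"xyz":[0,0,-2],"dr":[0,0,0],"grip":20},{"xyz":[0,0,-2],"dr":[0,0,0],"grip":20},{"xyz":[0,0,-1],"dr":[0,0,0],"grip":20},{"xyz":[0,0,0],"dr":[0,0,0],"grip":20}]}}

```text
time: 6.67
tcp_pos: [536.4, -58.2, 210.4]
tool_rot: [0.148, 0.692, -0.148, 0.692]
ft_force: [-1.0, 0.1, 4.8]
width: 23.9
```

{"method": "jog_arm", "body": {"plan": [{"xyz":[0,0,-1],"dr":[0,0,0],"grip":20},{"xyz":[0,0,-1],"dr":[0,0,0],"grip":20},{"xyz":[0,0,0],"dr":[0,0,0],"grip":20}]}}

```text
time: 6.92
tcp_pos: [536.5, -58.3, 208.9]
tool_rot: [0.148, 0.691, -0.148, 0.692]
ft_force: [-2.4, 0.7, 7.8]
width: 23.7
```

{"method": "jog_arm", "body": {"plan": [{"xyz":[0,0,6],"dr":[0,0,0],"grip":20},{"xyz":[0,0,12],"dr":[0,0,0],"grip":20},{"xyz":[2.3,-11.4,0],"dr":[0,0,0],"grip":20},{"xyz":[4,-20,0],"dr":[0,0,0],"grip":20},{"xyz":[0,0,0],"dr":[0,0,0],"grip":20},{"xyz":[0,0,-6],"dr":[0,0,0],"grip":20},{"xyz":[0,0,-3],"dr":[0,0,0],"grip":20},{"xyz":[0,0,-2],"dr":[0,0,0],"grip":20},{"xyz":[0,0,-1],"dr":[0,0,0],"grip":20},{"xyz":[0,0,0],"dr":[0,0,0],"grip":20}]}}

```text
time: 7.75
tcp_pos: [542.4, -89.2, 213.7]
tool_rot: [0.148, 0.692, -0.147, 0.691]
ft_force: [-0.4, -0.5, -1.2]
width: 23.6
```

In hole 2's mouth without contact (foot ≈71.5). Go on down.

{"method": "jog_arm", "body": {"plan": [{"xyz":[0,0,-2],"dr":[0,0,0],"grip":20},{"xyz":[0,0,-2],"dr":[0,0,0],"grip":20},{"xyz":[0,0,-1],"dr":[0,0,0],"grip":20},{"xyz":[0,0,0],"dr":[0,0,0],"grip":20}]}}

```text
time: 8.08
tcp_pos: [542.9, -89.5, 210.0]
tool_rot: [0.148, 0.691, -0.148, 0.692]
ft_force: [-0.6, 0.2, 5.3]
width: 23.3
```

{"method": "jog_arm", "body": {"plan": [{"xyz":[0,0,5],"dr":[0,0,0],"grip":20},{"xyz":[0,0,12],"dr":[0,0,0],"grip":20},{"xyz":[2.3,-11.4,0],"dr":[0,0,0],"grip":20},{"xyz":[4,-20,0],"dr":[0,0,0],"grip":20},{"xyz":[0,0,0],"dr":[0,0,0],"grip":20},{"xyz":[0,0,-6],"dr":[0,0,0],"grip":20},{"xyz":[0,0,-3],"dr":[0,0,0],"grip":20},{"xyz":[0,0,-2],"dr":[0,0,0],"grip":20},{"xyz":[0,0,-1],"dr":[0,0,0],"grip":20},{"xyz":[0,0,-1],"dr":[0,0,0],"grip":20},{"xyz":[0,0,-2],"dr":[0,0,0],"grip":20},{"xyz":[0,0,-2],"dr":[0,0,0],"grip":20},{"xyz":[0,0,0],"dr":[0,0,0],"grip":20}]}}

```text
time: 9.17
tcp_pos: [549.1, -120.8, 209.9]
tool_rot: [0.148, 0.691, -0.147, 0.692]
ft_force: [-1.5, 1.0, 5.8]
width: 23.5
```

{"method": "jog_arm", "body": {"plan": [{"xyz":[0,0,5],"dr":[0,0,0],"grip":20},{"xyz":[0,0,12],"dr":[0,0,0],"grip":20},{"xyz":[2.3,-11.4,0],"dr":[0,0,0],"grip":20},{"xyz":[4,-20,0],"dr":[0,0,0],"grip":20},{"xyz":[0,0,0],"dr":[0,0,0],"grip":20},{"xyz":[0,0,-6],"dr":[0,0,0],"grip":20},{"xyz":[0,0,-3],"dr":[0,0,0],"grip":20},{"xyz":[0,0,-2],"dr":[0,0,0],"grip":20},{"xyz":[0,0,-1],"dr":[0,0,0],"grip":20},{"xyz":[0,0,-1],"dr":[0,0,0],"grip":20},{"xyz":[0,0,-2],"dr":[0,0,0],"grip":20},{"xyz":[0,0,-2],"dr":[0,0,0],"grip":20},{"xyz":[0,0,0],"dr":[0,0,0],"grip":20}]}}

```text
time: 10.25
tcp_pos: [555.4, -152.2, 209.9]
tool_rot: [0.148, 0.691, -0.148, 0.692]
ft_force: [-1.1, 1.0, 4.9]
width: 23.4
```

Blocked too. Hole 5.

{"method": "jog_arm", "body": {"plan": [{"xyz":[0,0,5],"dr":[0,0,0],"grip":20},{"xyz":[0,0,12],"dr":[0,0,0],"grip":20},{"xyz":[2.3,-11.4,0],"dr":[0,0,0],"grip":20},{"xyz":[4,-20,0],"dr":[0,0,0],"grip":20},{"xyz":[0,0,0],"dr":[0,0,0],"grip":20},{"xyz":[0,0,-6],"dr":[0,0,0],"grip":20},{"xyz":[0,0,-3],"dr":[0,0,0],"grip":20},{"xyz":[0,0,-2],"dr":[0,0,0],"grip":20},{"xyz":[0,0,-1],"dr":[0,0,0],"grip":20},{"xyz":[0,0,-1],"dr":[0,0,0],"grip":20},{"xyz":[0,0,-2],"dr":[0,0,0],"grip":20},{"xyz":[0,0,-2],"dr":[0,0,0],"grip":20},{"xyz":[0,0,0],"dr":[0,0,0],"grip":20}]}}

```text
time: 11.33
tcp_pos: [561.4, -183.6, 208.9]
tool_rot: [0.148, 0.692, -0.148, 0.691]
ft_force: [-1.0, -0.4, -0.7]
width: 23.4
```

{"method": "jog_arm", "body": {"plan": [{"xyz":[0,0,-2],"dr":[0,0,0],"grip":20},{"xyz":[0,0,-2],"dr":[0,0,0],"grip":20},{"xyz":[0,0,0],"dr":[0,0,0],"grip":20}]}}

```text
time: 11.58
tcp_pos: [561.4, -183.8, 204.8]
tool_rot: [0.148, 0.692, -0.148, 0.691]
ft_force: [0.4, -0.7, -1.0]
width: 23.4
```

{"method": "jog_arm", "body": {"plan": [{"xyz":[0,0,-3],"dr":[0,0,0],"grip":20},{"xyz":[0,0,-3],"dr":[0,0,0],"grip":20},{"xyz":[0,0,0],"dr":[0,0,0],"grip":20}]}}

```text
time: 11.83
tcp_pos: [561.2, -183.8, 198.5]
tool_rot: [0.148, 0.692, -0.148, 0.691]
ft_force: [-0.3, 0.1, -1.3]
width: 23.4
```

Passing freely. Commanded z is about 199.3; the collar should touch at about 167.5.

{"method": "jog_arm", "body": {"plan": [{"xyz":[0,0,-4],"dr":[0,0,0],"grip":20},{"xyz":[0,0,-4],"dr":[0,0,0],"grip":20},{"xyz":[0,0,-4],"dr":[0,0,0],"grip":20},{"xyz":[0,0,-4],"dr":[0,0,0],"grip":20},{"xyz":[0,0,-4],"dr":[0,0,0],"grip":20},{"xyz":[0,0,-4],"dr":[0,0,0],"grip":20},{"xyz":[0,0,-3],"dr":[0,0,0],"grip":20},{"xyz":[0,0,0],"dr":[0,0,0],"grip":20}]}}

```text
time: 12.5
tcp_pos: [561.2, -183.7, 171.4]
tool_rot: [0.148, 0.692, -0.148, 0.691]
ft_force: [-0.2, 0.6, -0.8]
width: 23.7
```

{"method": "jog_arm", "body": {"plan": [{"xyz":[0,0,-2],"dr":[0,0,0],"grip":20},{"xyz":[0,0,-2],"dr":[0,0,0],"grip":20},{"xyz":[0,0,-1],"dr":[0,0,0],"grip":20},{"xyz":[0,0,0],"dr":[0,0,0],"grip":20}]}}

```text
time: 12.83
tcp_pos: [561.8, -183.9, 167.6]
tool_rot: [0.148, 0.691, -0.148, 0.692]
ft_force: [-0.3, 0.2, 1.3]
width: 23.2
```

{"method": "jog_arm", "body": {"plan": [{"xyz":[0,0,0.5],"dr":[0,0,0],"grip":24},{"xyz":[0,0,0],"dr":[0,0,0],"grip":35},{"xyz":[0,0,0],"dr":[0,0,0],"grip":50},{"xyz":[0,0,0],"dr":[0,0,0],"grip":60},{"xyz":[0,0,0],"dr":[0,0,0],"grip":60},{"xyz":[0,0,0],"dr":[0,0,0],"grip":60},{"xyz":[0,0,0],"dr":[0,0,0],"grip":60}]}}

```text
time: 13.42
tcp_pos: [561.5, -183.9, 167.7]
tool_rot: [0.148, 0.692, -0.148, 0.691]
ft_force: [-0.0, 0.4, -0.2]
width: 58.8
```

{"method": "jog_arm", "body": {"plan": [{"xyz":[0,0,15],"dr":[0,0,0],"grip":60},{"xyz":[0,0,30],"dr":[0,0,0],"grip":60},{"xyz":[0,0,30],"dr":[0,0,0],"grip":60},{"xyz":[0,0,30],"dr":[0,0,0],"grip":60},{"xyz":[-25,10,10],"dr":[0,0,0],"grip":60},{"xyz":[-30,10,0],"dr":[0,0,0],"grip":60},{"xyz":[-30,10,0],"dr":[0,0,0],"grip":60},{"xyz":[0,0,0],"dr":[0,0,0],"grip":60},{"xyz":[0,0,0],"dr":[0,0,0],"grip":60}]}}

```text
time: 14.17
tcp_pos: [475.4, -153.4, 283.3]
tool_rot: [0.148, 0.691, -0.148, 0.692]
ft_force: [0.9, 0.3, -0.0]
width: 60.2
```

Run:
```python
from h import *
a=eyes.get_image('side');b=eyes.get_image('scene')
x=cv2.resize(a[190:330,240:390],(400,373),interpolation=cv2.INTER_CUBIC);y=cv2.resize(b[170:270,190:297],(400,373),interpolation=cv2.INTER_CUBIC)
cv2.imwrite('pics/v8.png',np.hstack([x,y]))
s=r.sense();print(s['time'],s['width'],s['tcp_pos'])
for q in("rod_grip","kettle","limewood_hand","teacup","drawer_pull"):
    print(q,[(n,round(d['conf'],2),np.round(d['rect']).astype(int).tolist()) for n in('scene','side') for d in find_in(q,n)[:5]])
```

```text
14.2667 60.00449791613475 [ 477.32088076 -154.13348169  283.16230238]
rod_grip [('scene', 0.78, [391, 217, 410, 240]), ('scene', 0.78, [412, 251, 430, 275]), ('scene', 0.68, [222, 195, 235, 214]), ('scene', 0.61, [403, 274, 425, 296]), ('scene', 0.58, [360, 264, 377, 287]), ('side', 0.76, [199, 114, 213, 149]), ('side', 0.69, [228, 105, 236, 143]), ('side', 0.63, [177, 136, 188, 177]), ('side', 0.57, [327, 234, 347, 266]), ('side', 0.51, [250, 123, 265, 161])]
kettle [('scene', 0.63, [160, 143, 203, 187]), ('side', 0.62, [314, 364, 414, 420])]
limewood_hand [('side', 0.73, [194, 225, 250, 250])]
teacup [('scene', 0.94, [180, 236, 215, 263]), ('scene', 0.72, [206, 198, 292, 247]), ('side', 0.79, [368, 251, 418, 287])]
drawer_pull [('scene', 0.8, [364, 333, 404, 366]), ('side', 0.5, [269, 223, 368, 314])]
```

View pics/v8.png

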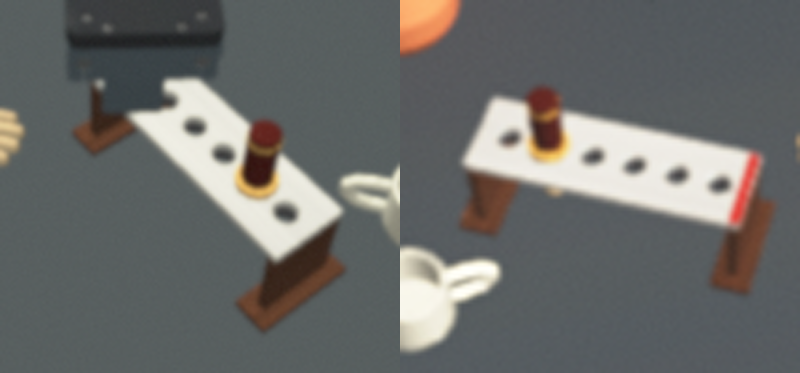

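The last picture shows the rod upright in hole 5 with its collar flat on the plate. The foot shows below the plate, the robot is clear of it, and the other things are where they were.

```bash
python3 -c "
from cell import r
print(r.close_job())"
```

```text
the job is handed in; nothing more can be done
None
```

The rod now stands in hole 5, upright and fully home with its collar down on the plate. The gripper is open and clear of it, and the job was handed in at about 14.3 s.

- **Search:** I took the dark red rod from the banded cup and tried the holes in order from the red stripe. Holes 1 to 4 stopped its foot about 6 mm down. The highest force read at the end of a move was about 8 N. Hole 5 passed it with no resistance until the collar touched lightly at the expected height.
- **First hole:** On hole 1 the foot first landed on the edge of the mouth, at about 5 N. I shifted it about 1 mm and it went in.
- **Last checks:** Both fixed cameras show the collar flat on the plate, and the scene camera shows the foot below it. The kettle, teacup, limewood hand and drawer pull were found within a few pixels of where they started in at least one camera. The hand was found only in the side view. The drawer pull was found only in the scene view; its side detection lay on the gauge, a false report.
- **Disagreement:** Heights from the two fixed cameras came out about 4 mm low for the plate. I therefore lined up the rod by comparing its foot and the hole in the wrist picture, and by the force readings.

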